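# Lift the tube carrier off the shaker by its handle and hold it level

## Robot

A 6-joint arm with a two-finger parallel gripper is mounted at the origin on a cart in front of the work surface, level with it; the furniture and walls round the work are solid. World frame = base frame: x ahead of the robot, y to its left, z up, the work surface at z = 0. Lengths are in m, angles in rad, forces in N, time in s.
With the tool pointing down it reaches from about 0.25 to 0.725 m from the base axis. Payload 4 kg.
Tool frame: the origin (TCP) lies between the finger pads, 19 mm behind the fingertips; this is the grasp point; z points along the fingers, y is the line along which they close (so a half turn about z gives the same grasp; the last joint's range is limited). The gripper opens to 85 mm and grips with 20 to 120 N. Pads are 22 mm wide; open, the fingers measure 114 mm over their backs; the gripper's body (76 mm by 85 mm) begins 54 mm behind the grasp point. The pads swing forward as they close: fully open they stand 13 mm farther back than shut.
Start: joints at [1.329, 0.241, 0.005, 1.335, 0, 1.571], TCP at [0.12, 0.485, 0.25] pointing down, gripper open.
Joint ranges: [-2.72, 2.72], [-1.05, 1.87], [-1.09, 1.28], [-1.99, 2.15], [-1.42, 1.44], [-3.14, 3.14]. Speed limits (rad/s): [2.79, 2.79, 3.14, 3.14, 3.14, 3.14].

## Interface

Orientations are given as a unit quaternion [x, y, z, w].
In Python, from workcell import * gives the robot as it stands. The module is installed in compiled form; this text tells all that it offers.
- The arm moves only by the tool arm_command, never from a script. Its arguments are lists of equal length, an entry for each row: "slide": the shift along the tool's x, y, z in cm, a list of three; "spin": the turn about the tool's z in degrees. A call has exactly 5 rows; each row is the pose to reach, as a shift and turn from the pose commanded when the call began, along the tool's axes at that moment; what a row does not reach only later rows make up. A row lasts 1/8 s, in which the tool goes at most 62.5 mm and 10.7 degrees, less where a joint would pass 70% of its speed; a pose out of reach is approached as far as the arm can. A call with a gripper value outside its range is refused whole. "jaw" is the finger opening in cm, from 0 to 8.54, set as the call begins (left out, the last holds). The fingers move at their own pace and stop on an object; the grip force is fixed at half the most. Time passes only in rows, so rows that repeat a pose let the fingers close, or fill a call up. It gives the time, the measured TCP pose, the force, the opening and the grip force at its end, in the units of the state.
- get_obs(): the state, without advancing time (a new reading comes with each control period).
- camera(name): name is "scene" or "top" or "wrist"; returns a dict with "pixels" (420x560x3 uint8, red, green, blue), "range_z" (420x560 float32, m along the optical axis (not along the pixel's ray), 0 where there is no reading), "intrinsics" (3x3 intrinsics, pixels), "k1" (the pictures are not rectified: a ray, as slopes to the right and down, at radius r is drawn at 1 + k1 r^2 times it, then the intrinsics apply), "rvec" (rotation vector, rad) and "tvec" (3), from world to camera coordinates, as OpenCV has them. Camera axes: x right, y down, z forward; pixel columns grow to the right and rows downward; lengths in m; the calibration is good to about 2 mm. A picture is of the moment at which its call begins.
- job_done(): hands the job in; it is judged then, once.
Trained networks look in a picture, given as the dict that the camera call returned (one of the last four; its "shot" number tells which), for a name from the list of things; names that differ only in an ending like _2 or _b are one class to them, and where a whole thing is asked for, a point or a joint stands for the part that bears it (a point fixed in the world has none). Each returns a list of dicts, best first, with "confidence" (0 to 1); they miss things now and then, are a little off and sometimes report something else, mostly with a low value. They report only what shows in the picture. A call takes as long as a camera call. They do not tell look-alikes from the thing itself.
- recognise(picture, thing): "centre" ([column, row] in pixels, amid what is visible of it).
- landmark_of(picture, thing): "centre" ([column, row] in pixels: a listed point, or the origin of a listed thing).
The state is a dict: "clock": time; "joint_pos": joint angles; "joint_vel": joint speeds; "tau": joint torques, N m; "eef_pos": TCP position; "tool_rot": TCP orientation; "ft_force": force on the tool from outside, world axes, zero at the start; "ft_torque": the same for the moment, N m; "grip_width": finger opening in m; "grasp_force": force on a finger pad.
Only numpy, scipy, OpenCV 4.12 (cv2) and the standard library are available. Lean on these libraries where they do the work, as an engineer would, in place of code of your own. Each camera call takes 0.05 s, during which the arm holds its last target. There are 200 camera calls.

## Task

The shaking run is over and the shaker's platform is to be wiped under the blue tube carrier. Swing the carrier's folded carrying handle up until it snaps in upright while the carrier still stands on the platform, then lift the carrier by the grip of that handle, straight up out of the holding bars, and finish while still holding it level and still about 8 cm above the platform, straight over its place. Keep the carrier from tipping, all five tubes standing in it, and do not disturb the things around the shaker.

Things in the scene. Friction and masses are not known exactly. Their poses are not given: they have to be found in the camera images.
- shaker: low white orbital shaker, fixed, 206 x 196 x 31 mm. Origin: on the worktop below the middle of its platform; x to its rear (away from its control panel), y left, z up. Four aluminium holding bars (tops 54 mm above the worktop) stand round the carrier's foot with 2.5 mm of play on each side.
- platform (a point): middle of the shaker's black rubber mat, 42 mm above the worktop, on which the carrier stands; axes as the shaker's
- carrier: blue tube carrier, loose, 91 (x) by 131 mm (y), about 0.7 kg with tubes. Origin: centre of its underside; z up, y along its length and parallel to the handle's hinge. Cells 31 mm square in open frames up to 66 mm; lugs at both ends (y = +-62 mm), 46 mm wide, up to 106 mm. Tube caps reach 124 mm above its underside, within 40 mm of its middle in x.
- handle_hinge (a point): on the hinge axis of the carrying handle, in the middle of the carrier, 75 mm above its underside
- handle (a joint): angle of the carrying handle, rad: 0 = folded out level to the carrier's -x side, grows swinging up, 1.571 = upright on its end stop over the carrier's middle, held there by a sprung brass ball. Starts at 0 to 0.35; stays where left when low, moves lightly (1 N at the grip), resists a little more (1.5 N) from 1.2 to 1.4 and from 1.45 snaps to the stop by itself.
- handle_grip (a point): middle of the handle's black round grip: 15 mm diameter, 84 mm long, parallel to the carrier's y, 105 mm from the hinge axis; it turns freely on its rod, so the carrier hangs level from it. The handle's flat steel arms run at y = +-72 mm. With the handle upright this point is 180 mm above the carrier's underside, 56 mm above the caps.
- tube_1: 50 ml tube with a dark blue cap, 34 mm across the cap, 29 mm body, 118 mm tall, standing loose in a cell of the carrier; origin at its tip, 6 mm above the carrier's underside
- tube_2: 50 ml tube with a light blue cap, 34 mm across the cap, 29 mm body, 118 mm tall, standing loose in a cell of the carrier; origin at its tip, 6 mm above the carrier's underside
- tube_3: 50 ml tube with a dark blue cap, 34 mm across the cap, 29 mm body, 118 mm tall, standing loose in a cell of the carrier; origin at its tip, 6 mm above the carrier's underside
- tube_4: 50 ml tube with a light blue cap, 34 mm across the cap, 29 mm body, 118 mm tall, standing loose in a cell of the carrier; origin at its tip, 6 mm above the carrier's underside
- tube_5: 50 ml tube with a dark blue cap, 34 mm across the cap, 29 mm body, 118 mm tall, standing loose in a cell of the carrier; origin at its tip, 6 mm above the carrier's underside
- wipes: green cardboard box of wipes, 62 x 115 mm, 60 mm high with a white wipe standing out to 89 mm, origin under its centre; bystander beside the shaker
- reagent_bottle: white bottle with a blue cap, 49 mm across, 85 mm tall, origin under its centre; bystander beside the shaker
- cap_vial: small clear vial with a blue cap, 15 mm across, 46 mm tall, origin under its centre; bystander beside the shaker
- marker: white marker pen with a black cap, 135 mm long, lying along its y; bystander beside the shaker
- standard_bottle: white bottle with a white cap, 45 mm across, 80 mm tall, origin under its centre; bystander
Things that resemble listed ones, but are neither listed nor needed, are in the scene too. Leave any green or orange look-alike of the tube_3 alone.

How it is judged:
On the way, in this order (a step that is already met when the one before it is completed fails the run):
1. the handle is snapped in upright while the carrier stands on the platform (value of joint handle above 1.5 rad and z of carrier in the frame of platform below 0.01 m and angle between carrier's own z axis and vertical below 0.1 rad), for 0.2 s.
2. the carrier is lifted clear by the grip, level, over its place (z of carrier in the frame of platform between 0.05 and 0.12 m and value of joint handle above 1.5 rad and angle between carrier's own z axis and vertical below 0.1 rad and horizontal distance between carrier and platform below 0.04 m and distance between the grasp point and handle_grip below 0.03 m and contact force between the fingers and carrier above 2 N and contact force between carrier and shaker below 0.1 N), for 0.2 s.
At the end, for the whole second after the job is handed in: Gripped by the middle of its grip (TCP within 30 mm), handle over 1.5 rad; underside 50-120 mm above the mat, within 40 mm sideways of its middle, not touching the shaker; within 0.1 rad of level, under 20 mm/s and 0.15 rad/s; all tubes in their cells, tilted under 0.2 rad (all of step 2 and linear speed of carrier below 0.02 m/s and angular speed of carrier below 0.15 rad/s and z of tube_1 in the frame of carrier between -0.004 and 0.016 m and angle between each of tube_1, tube_2, tube_3, tube_4, tube_5's own z axis and vertical below 0.2 rad and z of tube_2 in the frame of carrier between -0.004 and 0.016 m and z of tube_3 in the frame of carrier between -0.004 and 0.016 m and z of tube_4 in the frame of carrier between -0.004 and 0.016 m and z of tube_5 in the frame of carrier between -0.004 and 0.016 m); the arm keeps its last pose, push and grip.
It fails at once if the carrier tips by more than about 17 degrees (angle between carrier's own z axis and vertical above 0.3 rad).
It fails at once if a thing round the shaker is moved by more than 30 mm (distance of any of wipes, reagent_bottle, cap_vial, marker, standard_bottle from where it was at the start of the episode above 0.03 m).
It also fails if it takes over 42 s, if anything falls off the work surface, if the arm or the gripper's body presses on something with over 40 N, if the wrist force passes 120 N, or if a joint passes its speed limit or range.

## Working session

There is one attempt and no reset: what is moved stays moved. The work goes in short steps, Python scripts to look and compute and a tool call to move; the robot and the scene stay as the last step left them, time stands still between calls to the robot, and variables do not carry over. Pictures are saved under pics/ and viewed, at most 10 in all, crops included, and the job is handed in when it is done.

Besides the shell and the picture viewer there is one more tool, called after "Request:" as name(argument=value, ...) on one line, values as JSON. arm_command: Moves the arm, as the interface text tells. Its arguments: {"type":"object","properties":{"slide":{"type":"array","items":{"type":"array","items":{"type":"number"}}},"spin":{"type":"array","items":{"type":"number"}},"jaw":{"type":"number"}},"required":["slide","spin"]}

```bash
mkdir -p pics
cat > h.py <<'E'
from workcell import *
import numpy as np, cv2
from scipy.spatial.transform import Rotation as Ro
def ray(p,px):
    K=p["intrinsics"]; u=(px[0]-K[0,2])/K[0,0]; v=(px[1]-K[1,2])/K[1,1]
    s=1.0
    for _ in range(20):
        r2=(u*u+v*v)*s*s; s=1/(1+p["k1"]*r2)
    return np.array([u*s,v*s,1.])
def cam(p):
    R=Ro.from_rotvec(np.ravel(p["rvec"])).as_matrix(); return R,-R.T@np.ravel(p["tvec"])
def pt(p,px,z=None):
    R,c=cam(p); d=R.T@ray(p,px)
    if z is not None: return c+d*(z-c[2])/d[2]
    k=p["range_z"][int(round(px[1])),int(round(px[0]))]
    return c+d*k
def tri(obs):
    A=np.zeros((3,3));b=np.zeros(3)
    for p,px in obs:
        R,c=cam(p); d=R.T@ray(p,px); d/=np.linalg.norm(d); M=np.eye(3)-np.outer(d,d); A+=M;b+=M@c
    return np.linalg.solve(A,b)
def save(p,n): cv2.imwrite("pics/"+n+".png",cv2.cvtColor(p["pixels"],cv2.COLOR_RGB2BGR))
def proj(p,X):
    R,c=cam(p); q=R@(np.array(X)-c); s=q[:2]/q[2]; s=s*(1+p["k1"]*(s@s)); K=p["intrinsics"]
    return [K[0,0]*s[0]+K[0,2],K[1,1]*s[1]+K[1,2]]
E
cat > a.py <<'E'
from h import *
np.set_printoptions(precision=3,suppress=True)
P={n:camera(n) for n in("scene","top","wrist")}
for n,p in P.items(): save(p,n+"0"); print(n,cam(p)[1],p["intrinsics"][0,0])
for t in("shaker","platform","carrier","handle_hinge","handle_grip","tube_1","tube_2","wipes","reagent_bottle","cap_vial","marker","standard_bottle"):
    o=[]
    for n,p in P.items():
        for r in landmark_of(p,t)[:5]:
            print(t,n,np.round(r["centre"]),round(r["confidence"],2),pt(p,r["centre"]))
            if r is not None and not any(q is p for q,_ in o): o.append((p,r["centre"]))
    if len(o)>1: print("   tri",tri(o), tri(o[:2]))
E
python3 a.py
```

```text
scene [0.164 0.519 0.82 ] 395.38533100538797
top [ 0.313 -0.07   1.493] 460.0183149558196
wrist [0.054 0.501 0.373] 374.04273313740003
shaker scene [281. 225.] 0.55 [ 0.526 -0.04   0.07 ]
shaker top [281. 204.] 0.66 [ 0.525 -0.093  0.137]
   tri [ 0.552 -0.093  0.002] [ 0.552 -0.093  0.002]
platform scene [284. 216.] 0.91 [ 0.538 -0.072  0.067]
platform top [280. 194.] 0.92 [ 0.548 -0.09   0.165]
platform top [290. 208.] 0.67 [ 0.515 -0.121  0.11 ]
   tri [ 0.563 -0.095  0.035] [ 0.563 -0.095  0.035]
carrier scene [278. 213.] 0.84 [ 0.534 -0.039  0.112]
carrier top [282. 202.] 0.55 [ 0.525 -0.095  0.168]
   tri [ 0.555 -0.092  0.05 ] [ 0.555 -0.092  0.05 ]
handle_hinge scene [280. 198.] 0.9 [ 0.532 -0.044  0.162]
handle_hinge top [281. 191.] 0.84 [ 0.581 -0.094  0.042]
handle_hinge top [273. 222.] 0.34 [ 0.483 -0.067  0.026]
   tri [ 0.568 -0.094  0.102] [ 0.568 -0.094  0.102]
handle_grip scene [315. 210.] 0.88 [ 0.451 -0.071  0.145]
handle_grip top [272. 224.] 0.81 [ 0.466 -0.064  0.145]
   tri [ 0.458 -0.067  0.148] [ 0.458 -0.067  0.148]
tube_1 scene [372. 233.] 0.92 [ 0.339 -0.20
[... 1528 characters left out ...]
tri [ 0.56  -0.293  0.001] [ 0.56  -0.293  0.001]
cap_vial scene [330. 204.] 0.46 [ 0.486 -0.239  0.004]
cap_vial top [329. 218.] 0.55 [ 0.488 -0.245  0.044]
   tri [ 0.493 -0.252 -0.01 ] [ 0.493 -0.252 -0.01 ]
marker scene [248. 280.] 0.55 [0.524 0.108 0.012]
marker scene [278. 224.] 0.36 [ 0.534 -0.039  0.072]
marker top [220. 213.] 0.54 [0.523 0.105 0.002]
   tri [0.524 0.105 0.007] [0.524 0.105 0.007]
standard_bottle scene [333. 150.] 0.63 [ 0.583 -0.434  0.032]
standard_bottle top [390. 186.] 0.75 [ 0.582 -0.441  0.062]
standard_bottle top [228. 175.] 0.64 [0.636 0.072 0.061]
standard_bottle top [292. 205.] 0.31 [ 0.516 -0.123  0.163]
   tri [ 0.591 -0.452  0.018] [ 0.591 -0.452  0.018]
```

Run:
```python
import cv2
a=cv2.imread("pics/scene0.png")[110:310,180:400]; b=cv2.imread("pics/top0.png")[130:290,200:376]
cv2.imwrite("pics/c.png",cv2.hconcat([cv2.resize(a,(400,364),interpolation=2),cv2.resize(b,(400,364),interpolation=2)]))
```

```text
(no output)
```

View pics/c.png

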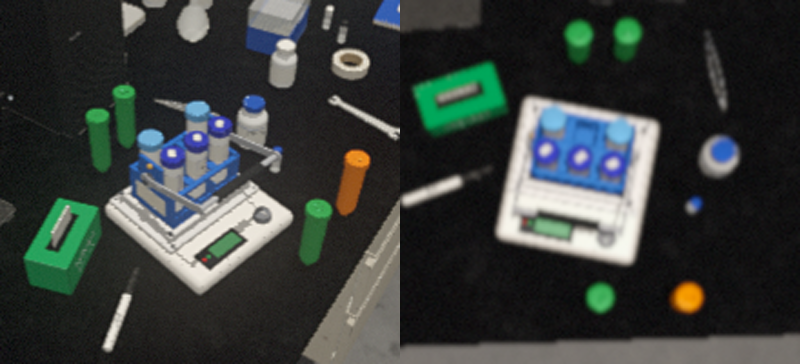

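Run:
```python
from h import *
np.set_printoptions(precision=3,suppress=True)
o=get_obs();print(o["clock"],o["eef_pos"],o["ft_force"])
R=Ro.from_quat(o["tool_rot"]).as_matrix();print(R)
p=camera("wrist");print("cam fwd",cam(p)[0][2],"cam x",cam(p)[0][0])
print("delta tool cm",R.T@(np.array([.37,-.055,.31])-o["eef_pos"])*100)
# carrier yaw by blue colour mask depth on top view
t=camera("top");g=t["pixels"].astype(int)
import itertools
m=((g.min(2)>130)).astype(np.uint8); 
H=t["range_z"]
pts=[]
for v in range(160,250):
  for u in range(230,330):
    if m[v,u] and H[v,u]>0:
      X=pt(t,(u,v))
      if .022<X[2]<.045 and .4<X[0]<.7 and -.25<X[1]<.05: pts.append(X)
pts=np.array(pts);print(len(pts),cv2.minAreaRect((pts[:,:2]*1000).astype(np.float32)))
```

```text
1.95 [0.12  0.485 0.25 ] [-0.416 -0.2    0.942]
[[-0.971  0.239 -0.   ]
 [ 0.239  0.971 -0.   ]
 [ 0.    -0.    -1.   ]]
cam fwd [ 0.262 -0.064 -0.963] cam x [0.239 0.971 0.   ]
delta tool cm [-37.242 -46.479  -6.   ]
1598 ((521.5164184570312, -116.76756286621094), (263.37152099609375, 205.9131317138672), 77.10090637207031)
```

Request:
arm_command(slide=[[-4, -3.6, -1], [-8.2, -7.4, -2], [-12.4, -11.3, -3], [-16.6, -15.2, -4], [-21, -19.2, -4.5]], spin=[8, 17, 26, 35, 44])

```text
clock: 2.68
eef_pos: [0.2785, 0.2475, 0.2958]
tool_rot: [0.486, 0.874, 0.001, 0.0]
ft_force: [0.5, 0.1, -0.5]
grip_width: 0.0855
grasp_force: 0.0
```

```bash
cat > d.py <<'E'
from h import *
import sys
np.set_printoptions(precision=3,suppress=True)
o=get_obs();R=Ro.from_quat(o["tool_rot"]).as_matrix()
print(o["clock"],o["eef_pos"],o["joint_pos"],"yaw of tool y",np.degrees(np.arctan2(R[1,1],R[0,1])))
print(R.T@(np.array([float(a) for a in sys.argv[1:4]])-o["eef_pos"])*100)
E
python3 d.py .47 -.04 .34
```

```text
2.675 [0.279 0.247 0.296] [ 0.727 -0.033 -0.186  1.416 -0.     1.741] yaw of tool y 31.9018738101171
[-34.522   1.073  -4.421]
```

Request:
arm_command(slide=[[-6.2, 0.2, -1], [-12.4, 0.4, -2], [-18.6, 0.6, -3], [-24.8, 0.8, -4], [-31, 1, -4.4]], spin=[8, 17, 26, 34, 43], jaw=4.5)

```text
clock: 3.3
eef_pos: [0.4517, -0.0095, 0.3399]
tool_rot: [0.773, 0.635, 0.001, 0.001]
ft_force: [1.2, 0.3, -0.1]
grip_width: 0.0447
grasp_force: 0.0
```

```bash
cat > b.py <<'E'
from h import *
import sys
np.set_printoptions(precision=3,suppress=True)
o=get_obs();print(o["clock"],o["eef_pos"],o["joint_pos"])
P={n:camera(n) for n in("wrist","top","scene")}; save(P["wrist"],sys.argv[1])
for t in("platform","carrier","handle_hinge","handle_grip"):
    ob=[]
    for n,p in P.items():
        for i,r in enumerate(landmark_of(p,t)[:2]):
            print(t,n,np.round(r["centre"]),round(r["confidence"],2),pt(p,r["centre"]))
            if i==0: ob.append((p,r["centre"]))
    if len(ob)>1: print("   tri",tri(ob), [tri([ob[0],q]) for q in ob[1:]])
E
python3 b.py w1
```

```text
3.3 [ 0.452 -0.01   0.34 ] [-0.021  0.121  0.089  1.537  0.     1.744]
platform top [282. 194.] 0.68 [ 0.549 -0.095  0.163]
platform scene [281. 216.] 0.72 [ 0.524 -0.036  0.108]
platform scene [289. 219.] 0.62 [ 0.521 -0.071  0.07 ]
   tri [ 0.569 -0.099  0.027] [array([ 0.569, -0.099,  0.027])]
carrier wrist [376. 214.] 0.92 [ 0.533 -0.046  0.164]
carrier wrist [397. 236.] 0.55 [ 0.564 -0.094  0.108]
carrier top [277. 198.] 0.92 [ 0.537 -0.081  0.167]
carrier scene [278. 214.] 0.88 [ 0.533 -0.039  0.11 ]
   tri [ 0.558 -0.082  0.057] [array([ 0.556, -0.082,  0.062]), array([ 0.559, -0.083,  0.055])]
handle_hinge wrist [398. 238.] 0.97 [ 0.551 -0.075  0.157]
handle_hinge scene [277. 196.] 0.8 [ 0.539 -0.043  0.164]
   tri [ 0.568 -0.094  0.108] [array([ 0.568, -0.094,  0.108])]
handle_grip wrist [295. 244.] 0.82 [ 0.46  -0.066  0.148]
handle_grip top [272. 224.] 0.51 [ 0.464 -0.063  0.147]
handle_grip scene [312. 209.] 0.97 [ 0.455 -0.066  0.149]
handle_grip scene [246. 278.] 0.19 [0.529 0.106 0.011]
   tri [ 0.46  -0.065  0.15 ] [array([ 0.461, -0.062,  0.159]), array([ 0.459, -0.069,  0.144])]
```

View pics/w1.png

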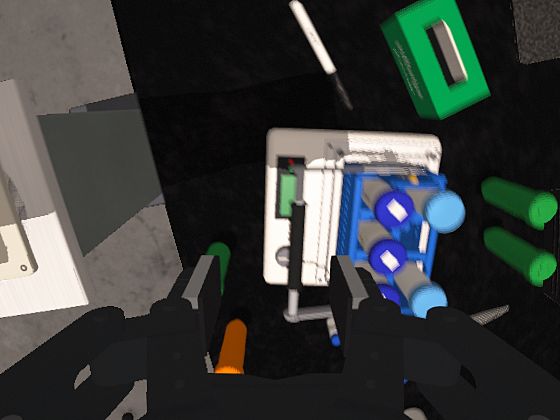

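```bash
cat > e.py <<'E'
from h import *
np.set_printoptions(precision=4,suppress=True)
for n in("wrist","top","scene"):
    p=camera(n);g=p["pixels"].astype(float);Z=p["range_z"]
    K=p["intrinsics"];v,u=np.mgrid[:420,:560]
    q=cv2.undistortPoints(np.stack([u,v],-1).reshape(-1,1,2).astype(float),K,np.array([p["k1"],0,0,0.])).reshape(420,560,2)
    R,c=cam(p);C=np.dstack([q,np.ones((420,560))])*Z[...,None];W=C@R+c
    x,y,z=W[...,0],W[...,1],W[...,2];ok=(Z>0)&(z>.156)&(z<.175)&(x>.49)&(x<.65)&(y>-.2)&(y<.03)
    r,gg,b=g[...,0],g[...,1],g[...,2]
    ok&=(b>60)
    nl,L,S,_=cv2.connectedComponentsWithStats(ok.astype(np.uint8),connectivity=4)
    for i in range(1,nl):
        if S[i,4]>15:
            k=W[L==i];print(n,"cap",S[i,4],(np.percentile(k,3,0)+np.percentile(k,97,0))[:2]/2,np.median(k[:,2]),np.median(g[L==i],0))
    ok=(Z>0)&(g.max(2)<75)&(z>.115)&(z<.165)&(x>.43)&(x<.49)&(y>-.13)&(y<-.0)
    k=W[ok]
    if len(k)>20:
        l=cv2.fitLine(k[:,:2].astype(np.float32),cv2.DIST_HUBER,0,.01,.01).ravel()
        print(n,"grip",len(k),np.median(k,0),(np.percentile(k,2,0)+np.percentile(k,98,0))/2,np.percentile(k,2,0),np.percentile(k,98,0),"dir",np.degrees(np.arctan2(l[1],l[0])),"zmax",np.percentile(k[:,2],95))
E
python3 e.py
```

```text
wrist cap 1248 [ 0.5471 -0.0425] 0.1650204306625196 [ 48.  52. 191.]
wrist cap 1242 [ 0.5896 -0.0524] 0.1649263290126647 [110. 185. 235.]
wrist cap 1194 [ 0.5375 -0.0852] 0.16501448254962855 [ 48.  51. 189.]
wrist cap 283 [ 0.5355 -0.1217] 0.16457737518061877 [ 46.  50. 186.]
wrist cap 834 [ 0.5701 -0.1354] 0.16472574254722885 [110. 184. 235.]
wrist grip 1366 [ 0.4603 -0.0658  0.1475] [ 0.4601 -0.0678  0.1463] [ 0.4467 -0.1076  0.1429] [ 0.4736 -0.028   0.1496] dir 77.112144 zmax 0.14936078631842228
top cap 90 [ 0.5896 -0.0546] 0.16548932249627857 [115. 177. 212.]
top cap 102 [ 0.5692 -0.1377] 0.16563914458445084 [115.  177.  213.5]
top cap 58 [ 0.5468 -0.0502] 0.1661708097177379 [ 72.5  88.  181. ]
top cap 111 [ 0.5372 -0.0864] 0.16524376687879316 [ 66.  90. 181.]
top cap 106 [ 0.5274 -0.1273] 0.16569456474515232 [ 74.  84. 181.]
top grip 48 [ 0.4551 -0.0723  0.1487] [ 0.4562 -0.0709  0.1491] [ 0.4478 -0.1016  0.1443] [ 0.4646 -0.0403  0.154 ] dir 76.196175 zmax 0.15368129909888342
scene cap 120 [ 0.5682 -0.1381] 0.16446924279380204 [114.5 173.5 210. ]
scene cap 126 [ 0.5256 -0.1274] 0.16446660731279555 [ 61.   66.5 171.5]
scene cap 133 [ 0.5873 -0.0527] 0.16451801389347231 [117. 177. 213.]
scene cap 131 [ 0.535  -0.0851] 0.16498514416196963 [ 64.  69. 175.]
scene cap 138 [ 0.5453 -0.0425] 0.16489830959163304 [ 63.   69.  176.5]
scene grip 162 [ 0.4563 -0.0695  0.1474] [ 0.4572 -0.0672  0.1457] [ 0.4438 -0.1068  0.1404] [ 0.4706 -0.0276  0.151 ] dir 76.310524 zmax 0.15052294717506673
```

```bash
python3 d.py .459 -.0675 .142
```

```text
4.2 [ 0.45  -0.007  0.339] [-0.017  0.12   0.086  1.537 -0.     1.743] yaw of tool y -10.836470486191537
[-5.735  1.962 19.699]
```

Request:
arm_command(slide=[[-3, 1, 2], [-5.74, 1.96, 5], [-5.74, 1.96, 10], [-5.74, 1.96, 13.5], [-5.74, 1.96, 13.5]], spin=[1.5, 2.8, 2.8, 2.8, 2.8])

```text
clock: 4.82
eef_pos: [0.4567, -0.0675, 0.2014]
tool_rot: [0.786, 0.618, -0.002, -0.002]
ft_force: [0.1, 0.5, 0.8]
grip_width: 0.0451
grasp_force: 0.0
```

```bash
python3 d.py .459 -.0675 .142; python3 e.py; python3 d.py .459 -.0675 .142;python3 -c "
from h import *
p=camera('wrist');save(p,'w2')"
```

```text
4.825 [ 0.457 -0.068  0.201] [-0.147  0.199 -0.178  1.201  0.     1.663] yaw of tool y -13.678380921517101
[0.06  0.266 5.943]
wrist cap 4677 [ 0.5469 -0.0428] 0.16507097419496836 [ 52.  56. 203.]
wrist cap 3181 [ 0.5842 -0.0525] 0.16475237618827182 [117. 195. 242.]
wrist cap 3952 [ 0.537  -0.0849] 0.16502332091622096 [ 51.  55. 202.]
wrist cap 2624 [ 0.5706 -0.1365] 0.16485221403129988 [116. 194. 241.]
wrist cap 496 [ 0.5293 -0.1156] 0.1604033832826402 [27. 28. 95.]
wrist grip 4262 [ 0.4613 -0.0643  0.1477] [ 0.4605 -0.0679  0.1465] [ 0.4468 -0.1078  0.1432] [ 0.4741 -0.028   0.1497] dir 76.821526 zmax 0.14932803798202166
top cap 35 [ 0.5986 -0.0546] 0.1665887835986113 [140. 182. 213.]
top cap 48 [ 0.5695 -0.1462] 0.16634964620703085 [127.5 181.5 213. ]
top cap 25 [ 0.5259 -0.1391] 0.16599914692455142 [ 89.  90. 177.]
scene cap 106 [ 0.5677 -0.1376] 0.16490111678252584 [113.5 174.  208.5]
scene cap 44 [ 0.5319 -0.1235] 0.16436478066221544 [ 58.   63.5 156. ]
scene cap 132 [ 0.5879 -0.0523] 0.16490445497135198 [117. 177. 213.]
scene cap 135 [ 0.5358 -0.0854] 0.16478893530375682 [ 61.  67. 163.]
scene cap 141 [ 0.5455 -0.0426] 0.16475386298373895 [ 62.  68. 175.]
scene grip 147 [ 0.458  -0.0622  0.1471] [ 0.4572 -0.0669  0.1452] [ 0.4438 -0.1057  0.1402] [ 0.4705 -0.0281  0.1501] dir 72.82579 zmax 0.14968056796425583
4.975 [ 0.46  -0.068  0.206] [-0.146  0.195 -0.171  1.201 -0.     1.663] yaw of tool y -13.649428433451252
[-0.002 -0.135  6.365]
```

View pics/w2.png

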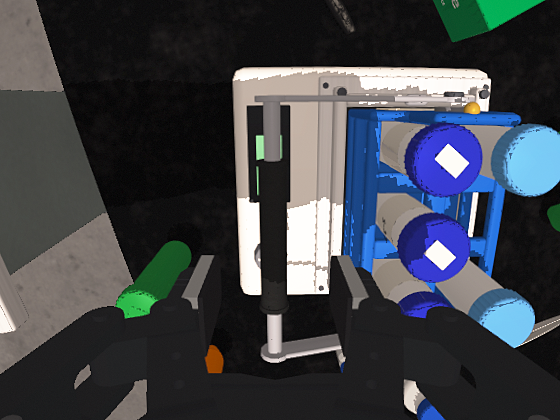

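Request:
arm_command(slide=[[0, 0, 2.5], [0, 0, 5], [0, 0, 6.4], [0, 0, 6.4], [0, 0, 6.4]], spin=[0, 0, 0, 0, 0])

```text
clock: 5.65
eef_pos: [0.4599, -0.0677, 0.1411]
tool_rot: [0.786, 0.618, 0.001, 0.001]
ft_force: [-0.3, -0.1, -0.5]
grip_width: 0.0451
grasp_force: 0.0
```

Request:
arm_command(slide=[[0, 0, 0], [0, 0, 0], [0, 0, 0], [0, 0, 0], [0, 0, 0]], spin=[0, 0, 0, 0, 0], jaw=0)

```text
clock: 6.28
eef_pos: [0.4591, -0.0676, 0.14]
tool_rot: [0.786, 0.618, 0.0, 0.0]
ft_force: [0.4, 1.5, 0.8]
grip_width: 0.0129
grasp_force: 58.4
```

```bash
python3 d.py .46 -.0678 .142; python3 -c "
from h import *
p=camera('wrist');save(p,'w3')"
```

```text
6.275 [ 0.459 -0.068  0.14 ] [-0.146  0.252 -0.282  1.037  0.     1.663] yaw of tool y -13.643298384556438
[ 0.002  0.09  -0.199]
```

View pics/w3.png

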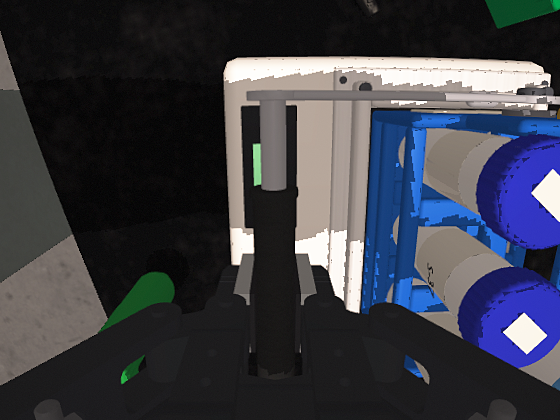

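Request:
arm_command(slide=[[0, 0.3, -1.06], [0, 0.7, -2.03], [0, 1.2, -2.96], [0, 1.8, -3.83], [0, 2.53, -4.72]], spin=[0, 0, 0, 0, 0])

```text
clock: 6.95
eef_pos: [0.4835, -0.0734, 0.1877]
tool_rot: [0.786, 0.618, -0.0, -0.001]
ft_force: [1.1, 1.4, -1.2]
grip_width: 0.013
grasp_force: 58.6
```

Request:
arm_command(slide=[[0, 0, 0], [0, 0, 0], [0, 0, 0], [0, 0, 0], [0, 0, 0]], spin=[0, 0, 0, 0, 0])

```text
clock: 7.58
eef_pos: [0.483, -0.0733, 0.1869]
tool_rot: [0.786, 0.618, -0.0, -0.001]
ft_force: [-3.8, 3.7, 3.1]
grip_width: 0.013
grasp_force: 59.3
```

```bash
python3 e.py|grep cap; python3 d.py .4839 -.0732 .1886; python3 -c "
from h import *
p=camera('scene');save(p,'s3');i=cv2.imread('pics/s3.png')[110:310,180:400];cv2.imwrite('pics/s3.png',cv2.resize(i,(660,600),interpolation=2))"
```

```text
wrist cap 389 [ 0.5312 -0.0113] 0.16621690830767885 [151. 143. 142.]
wrist cap 5625 [ 0.547 -0.043] 0.16513483495986409 [ 45.  48. 155.]
wrist cap 5332 [ 0.5892 -0.0527] 0.16499801169729544 [152. 238. 254.]
wrist cap 4698 [ 0.5373 -0.085 ] 0.16504972126947132 [ 43.  46. 151.]
wrist cap 38 [ 0.4972 -0.0653] 0.17368386350434983 [136. 130. 125.]
wrist cap 1977 [ 0.5728 -0.1336] 0.16471940327299445 [150. 236. 254.]
wrist cap 186 [ 0.5357 -0.1362] 0.16531772888522972 [ 68.   73.  241.5]
top cap 31 [ 0.5684 -0.1481] 0.16519436951154232 [135. 181. 211.]
top cap 18 [ 0.5257 -0.1397] 0.1650197380539079 [100.5 105.5 171.5]
scene cap 56 [ 0.571  -0.1326] 0.16463548688664925 [103.5 154.5 187. ]
scene cap 132 [ 0.5877 -0.0523] 0.164787291918695 [116.5 176.5 212. ]
scene cap 132 [ 0.5352 -0.0861] 0.16463141116092028 [ 48.5  51.5 114.5]
scene cap 140 [ 0.5449 -0.0425] 0.1648896325756234 [ 50.   54.5 115. ]
scene cap 35 [ 0.5255 -0.0094] 0.1639221473410145 [111. 110. 109.]
7.725 [ 0.483 -0.073  0.187] [-0.151  0.257 -0.142  1.173  0.     1.658] yaw of tool y -13.643990121395978
[ 0.035  0.083 -0.165]
```

View pics/s3.png

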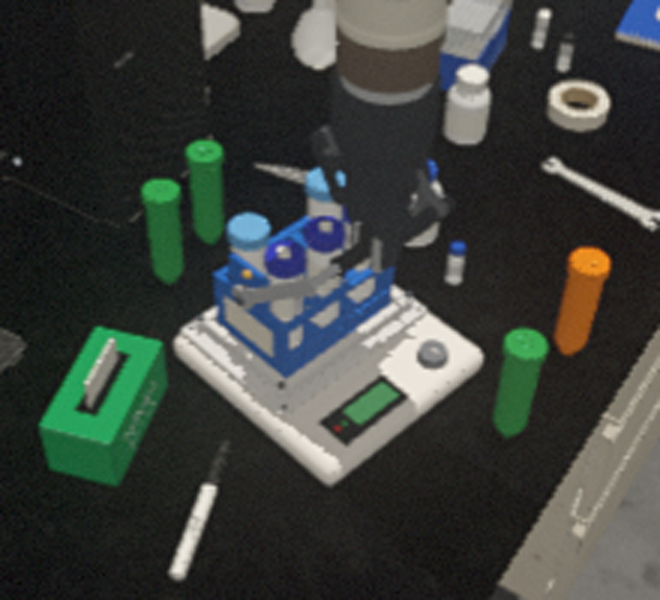

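Request:
arm_command(slide=[[0, 0.91, -0.87], [0, 1.92, -1.62], [0, 3.01, -2.24], [0, 4.07, -2.7], [0, 5.07, -3.01]], spin=[0, 0, 0, 0, 0])

```text
clock: 8.4
eef_pos: [0.5334, -0.0852, 0.2183]
tool_rot: [0.786, 0.618, 0.001, 0.0]
ft_force: [-3.9, 3.9, 5.3]
grip_width: 0.0131
grasp_force: 59.2
```

Request:
arm_command(slide=[[0, 0.5, -0.11], [0, 1.03, -0.21], [0, 1.5, -0.26], [0, 1.87, -0.3], [0, 2.3, -0.33]], spin=[0, 0, 0, 0, 0])

```text
clock: 9.02
eef_pos: [0.5567, -0.0909, 0.2216]
tool_rot: [0.786, 0.618, 0.002, 0.001]
ft_force: [-0.2, 3.3, 4.8]
grip_width: 0.0128
grasp_force: 59.4
```

Request:
arm_command(slide=[[0, 0.15, 0], [0, 0.35, 0], [0, 0.45, 0], [0, 0.45, 0], [0, 0.45, 0]], spin=[0, 0, 0, 0, 0])

```text
clock: 9.65
eef_pos: [0.5602, -0.0916, 0.2218]
tool_rot: [0.786, 0.618, 0.001, 0.0]
ft_force: [-2.1, 5.4, 7.1]
grip_width: 0.013
grasp_force: 59.7
```

```bash
python3 e.py|grep cap; python3 d.py .558 -.0903 .222; python3 -c "
from h import *
p=camera('scene');save(p,'s4');i=cv2.imread('pics/s4.png')[110:310,180:400];cv2.imwrite('pics/s4.png',cv2.resize(i,(660,600),interpolation=2))"
```

```text
wrist cap 3485 [ 0.5904 -0.0554] 0.16549563667548775 [107. 171. 223.]
wrist cap 3732 [ 0.5471 -0.0455] 0.1657939361102789 [ 52.  55. 175.]
wrist cap 2395 [ 0.5381 -0.0855] 0.16568609340959284 [ 52.  55. 175.]
wrist cap 57 [ 0.5887 -0.1359] 0.15985198921863675 [ 90. 143. 188.]
scene cap 67 [ 0.5653 -0.1404] 0.1644295447093238 [ 99. 147. 180.]
scene cap 156 [ 0.5295 -0.1394] 0.16491059284562842 [ 62.5  68.  149. ]
scene cap 91 [ 0.5833 -0.0555] 0.16500304002227395 [ 72. 111. 140.]
scene cap 137 [ 0.5357 -0.0886] 0.16515688695656328 [ 49.  52. 114.]
scene cap 142 [ 0.5434 -0.0453] 0.1653836254186069 [ 48.  52. 113.]
scene cap 24 [ 0.5751 -0.021 ] 0.16480561984134623 [111. 109. 110.]
9.8 [ 0.56  -0.092  0.222] [-0.163  0.386  0.134  1.317  0.001  1.646] yaw of tool y -13.639457994301935
[ 0.079 -0.24  -0.024]
```

View pics/s4.png

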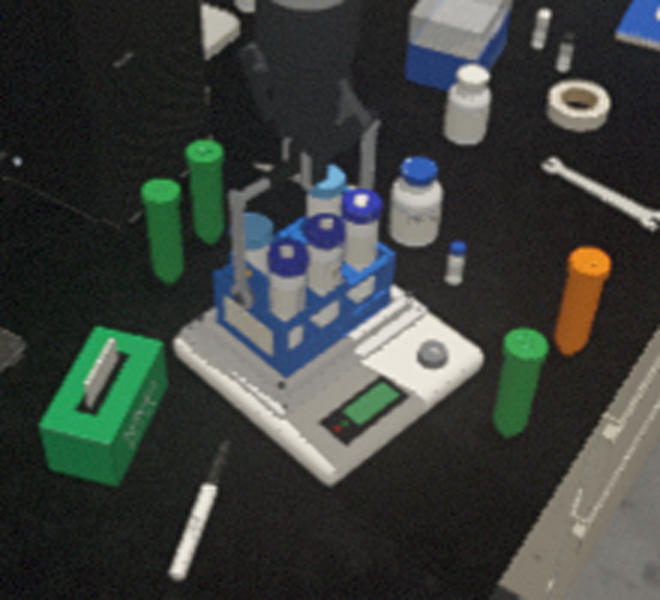

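Request:
arm_command(slide=[[0, -0.05, -0.4], [0, -0.1, -1], [0, -0.15, -1.8], [0, -0.2, -2.8], [0, -0.2, -3.8]], spin=[0, 0, 0, 0, 0])

```text
clock: 10.48
eef_pos: [0.5576, -0.0918, 0.2593]
tool_rot: [0.786, 0.618, 0.0, 0.0]
ft_force: [0.6, -0.4, -6.2]
grip_width: 0.0128
grasp_force: 58.7
```

Request:
arm_command(slide=[[0, 0, -1], [0, 0, -2], [0, 0, -3], [0, 0, -3.8], [0, 0, -4.3]], spin=[0, 0, 0, 0, 0])

```text
clock: 11.1
eef_pos: [0.5577, -0.0916, 0.3022]
tool_rot: [0.786, 0.618, 0.0, 0.0]
ft_force: [0.8, -0.6, -6.2]
grip_width: 0.0133
grasp_force: 58.7
```

Request:
arm_command(slide=[[0, 0, 0], [0, 0, 0], [0, 0, 0], [0, 0, 0], [0, 0, 0]], spin=[0, 0, 0, 0, 0])

```text
clock: 11.72
eef_pos: [0.5575, -0.0916, 0.3014]
tool_rot: [0.786, 0.618, -0.0, -0.0]
ft_force: [-0.3, 0.1, -6.1]
grip_width: 0.0129
grasp_force: 58.6
```

```bash
sed -i 's/z>.156)&(z<.175/z>.21)\&(z<.27/' e.py; python3 e.py|grep cap; python3 d.py .558 -.0903 .302; python3 -c "
from h import *
p=camera('scene');save(p,'s5');i=cv2.imread('pics/s5.png')[110:310,180:400];cv2.imwrite('pics/s5.png',cv2.resize(i,(660,600),interpolation=2))"
```

```text
wrist cap 305 [ 0.5594 -0.0285] 0.2265897871262247 [ 41. 100. 188.]
wrist cap 404 [ 0.5878 -0.0349] 0.22739861972954914 [ 41. 100. 188.]
wrist cap 3693 [ 0.589  -0.0561] 0.24548618689031645 [112. 180. 230.]
wrist cap 3732 [ 0.5464 -0.0462] 0.24440575722612923 [ 55.  58. 184.]
wrist cap 2716 [ 0.5349 -0.0857] 0.24410309412110728 [ 55.  58. 185.]
wrist cap 17 [ 0.5165 -0.1179] 0.23361671617729987 [ 48.  51. 145.]
scene cap 1266 [ 0.5484 -0.0917] 0.2396815111274757 [ 87. 107. 128.]
11.875 [ 0.558 -0.092  0.302] [-0.163  0.36   0.302  1.513  0.     1.646] yaw of tool y -13.657038051538386
[ 0.138  0.013 -0.047]
```

View pics/s5.png

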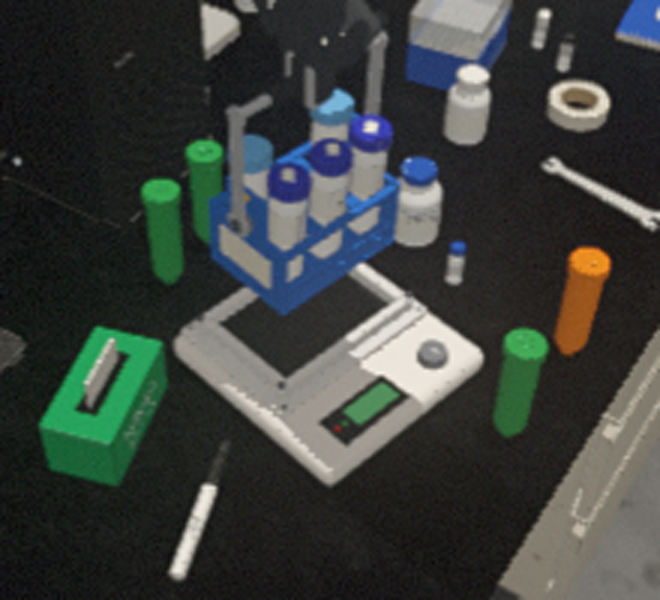

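The carrier hangs level about 8 cm above the empty mat. The handle is upright, all five tubes are standing, and nothing around the shaker has moved.

```bash
python3 -c "
from workcell import *
print(job_done())"
```

```text
the job is handed in; nothing more can be done
None
```

I swung the handle up to its stop, lifted the carrier straight up by its grip, and handed the job in at about 12 s; it was then holding still about 8 cm above the mat, level to roughly 0.03 rad, all five tubes standing. No verdict came back.

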